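Turn a gift box over with its tray, onto the display plinth

TASK

The cardboard gift box on the shop counter was packed upside down: its deep cover lies mouth-up on the counter with the tray lying in it foot-up. Turn the two over together, without letting them come apart and without dropping or toppling them, and leave the closed box lying on the middle of the wooden display plinth, square with it lengthwise, tray underneath and cover on top. Leave the jar, the can and the biscuit carton where they are.

Things in the scene. Friction and masses are not known exactly. Their poses are not given: they have to be found in the camera images.
- cover: Deep cover of the gift box: plain cardboard, 140 mm long (its x), 60 wide (its y), 34 deep, walls 4 mm, blank paper labels on the closed face (large) and long sides. Origin: centre of the outside of the closed face; its z points from there out through the open mouth (up at the start, down once turned over). About 0.13 kg, varies.
- cover_seam (a point): Centre of the cover's mouth, 34 mm along z from its origin, axes as the cover: mid-seam. The tray's insert reaches 9 mm in here with 1.5 mm play; nothing else holds the two together, so a grip must pinch both across their 60 mm width, on the seam.
- tray: Tray of the box: plain cardboard, 140 mm long (its x), 60 wide (its y), 30 high; at the start upside down on the cover's rim, edges flush. Origin: on the seam, middle of the face that meets the rim; z points to its foot (up at the start). From the seam 22 mm at full width, then a foot 8 mm high, inset 12 mm at the ends and 10 mm at the sides. About 0.16 kg, varies.
- tray_foot (a point): Centre of the tray's foot, 30 mm along z from the tray's origin, axes as the tray; it lies on the plinth at the end. The closed box is 140 x 60 x 64 mm and can also stand by itself on either end face, flat over the 60 mm width and 56 of the 64 mm.
- plinth: Fixed flat plinth of pale wood on the counter, 200 mm long (its x) by 120 mm wide (its y), 15 mm thick. Origin at the centre of its underside, on the counter (height 0), z up.
- nut_jar: Bystander: upright jar, 76 mm across, 100 mm high, at the far side. Origin at the centre of its underside.
- snack_can: Bystander: upright can, 66 mm across, 110 mm high, at the far side. Origin at the centre of its underside.
- biscuit_carton: Bystander: closed carton 70 x 160 x 60 mm high with a paper band, at the far side. Origin at the centre of its underside.
There are look-alikes about, which are no part of the job. Leave any red or yellow look-alike of the tray alone.

How it is judged:
By the outcome, as a careful person would: the job done as asked, in the order asked, and still so for the second after the job is handed in, with the robot touching nothing.
It also fails if it takes over 72 s, if anything falls off the work surface, if the arm or the gripper's body presses on something with over 40 N, if the wrist force passes 120 N, or if a joint passes its speed limit or range.

ROBOT

A 6-joint arm with a two-finger parallel gripper is mounted at the origin on the work surface. World frame = base frame: x ahead of the robot, y to its left, z up, the work surface at z = 0. Lengths are in m, angles in rad, forces in N, time in s.
With the tool pointing down it reaches from about 0.25 to 0.775 m from the base axis. Payload 4 kg.
Tool frame: the origin (TCP) lies midway between the tips of the shut fingers; the grasp point (between the pads) lies 19 mm behind it (robot.grasp_offset is the distance from the TCP to the grasp point, in m); z points along the fingers, y is the direction in which the jaws open and shut (so a half turn about z gives the same grasp; the last joint's range is limited). The gripper opens to 94 mm and grips with 3 to 60 N. Pads are 16 mm wide; open, the fingers measure 119 mm over their backs; the gripper's body (75 mm by 177 mm) begins 78 mm behind the grasp point.
Start: joints at [1.226, 0.087, 1.371, -0, 1.684, -0.103], TCP at [0.132, 0.534, 0.206] pointing down, gripper open.
Joint ranges: [-3.1, 3.1], [-0.76, 2.03], [0.27, 2.55], [-1.08, 4.22], [0.17, 2.65], [-2.57, 2.57]. Speed limits (rad/s): [2.79, 2.79, 3.14, 3.14, 3.14, 3.14].

INTERFACE

Orientations are given as [roll, pitch, yaw] about the fixed x, y, z axes, in that order (R = Rz(yaw) Ry(pitch) Rx(roll)).
In Python, from bench import status, viewer, order, robot gives the robot as it stands. The module is installed in compiled form; this text tells all that it offers.
- The arm moves only by the tool move_arm, never from a script. Its argument "targets" is a list of rows, each a list of 3 entries, a list of its own where there are three numbers: the shift along the tool's x, y, z in mm, then the turn, a rotation vector about the tool's x, y, z in degrees, then the opening, from -1 (shut) to 1 (fully open). A call has 1 to 20 rows; each row is the pose to reach, as a shift and turn from the pose commanded when the call began, along the tool's axes at that moment; what a row does not reach only later rows make up. A row lasts 1/8 s, in which the tool goes at most 62.5 mm and 10.7 degrees, less where a joint would pass 70% of its speed; a pose out of reach is approached as far as the arm can. A call with a gripper value outside its range is refused whole. The fingers move at their own pace and stop on an object; the grip force is fixed at half the most. Time passes only in rows, so rows that repeat a pose let the fingers close. It gives the time, the measured TCP pose, the force and the opening at its end, in the units of the state.
- status.get_obs(): the state, without advancing time (a new reading comes with each control period).
- viewer.snapshot(name): name is "scene" or "top" or "wrist"; returns the picture (400x640x3 uint8, red, green, blue); there is no depth.
- viewer.camera_model(name): a dict with "K" (3x3 intrinsics, pixels), "D" ([k1, k2, p1, p2, k3] as OpenCV has them; the pictures are not rectified), "xyz" and "attitude" of the camera in the world; the wrist camera has in their place "T_tool_cam" (4x4, takes a point from camera to tool coordinates, whose origin is the TCP and whose axes are the flange's). Camera axes: x right, y up, looking along -z (the intrinsics and any distortion apply to the point x, -y, -z); pixel columns grow to the right and rows downward; lengths in m; the calibration is good to about 2 mm. A picture is of the moment at which its call begins: read the wrist's pose just before it. camera_model takes no time and is no camera call.
- order.close_job(): hands the job in, once; it reports no verdict.
The state is a dict: "time": time; "joint_positions": joint angles; "qvel": joint speeds; "joint_torque": joint torques, N m; "tool_pos": TCP position; "ee_rot": TCP orientation; "wrist_force": force on the tool from outside, world axes, zero at the start; "wrist_torque": the same for the moment, N m; "width": finger opening in m.
Only numpy, scipy, OpenCV 4.12 (cv2) and the standard library are available. Lean on these libraries where they do the work, as an engineer would, in place of code of your own. Each camera call takes 0.05 s, during which the arm holds its last target. There are 200 camera calls.

## Working session

There is one attempt and no reset: what is moved stays moved. The work goes in short steps, Python scripts to look and compute and a tool call to move; the robot and the scene stay as the last step left them, time stands still between calls to the robot, and variables do not carry over. Pictures are saved under pics/ and viewed, about 8 in all and at most 12, crops included, and the job is handed in when it is done.

Besides the shell and the picture viewer there is one more tool, called after "Request:" by a JSON object that holds its "api" and its "payload". move_arm: Moves the arm, as the interface text tells. Its arguments: {"type":"object","properties":{"targets":{"type":"array"}},"required":["targets"]}

```bash
mkdir -p pics; cat > h.py <<'E'
import numpy as np, cv2
from scipy.spatial.transform import Rotation as R
from bench import status, viewer, order, robot
def save(n,f):
    im=viewer.snapshot(n); cv2.imwrite('pics/'+f,im[...,::-1]); return im
def cam(n,o=None):
    m=viewer.camera_model(n); K=np.array(m['K']);D=np.array(m['D'])
    if n=='wrist':
        o=o or status.get_obs(); T=np.eye(4);T[:3,:3]=R.from_euler('xyz',o['ee_rot']).as_matrix();T[:3,3]=o['tool_pos']
        T=T@np.array(m['T_tool_cam']); return K,D,T[:3,:3],T[:3,3]
    a=np.array(m['attitude']); Rm=a if a.shape==(3,3) else R.from_euler('xyz',a).as_matrix()
    return K,D,Rm,np.array(m['xyz'])
def ray(c,px,z):
    K,D,Rm,t=c
    u=cv2.undistortPoints(np.array(px,float).reshape(-1,1,2),K,D).reshape(-1,2)
    d=np.c_[u[:,0],-u[:,1],-np.ones(len(u))]@Rm.T
    return t+d*((z-t[2])/d[:,2])[:,None]
def proj(c,P):
    K,D,Rm,t=c
    p=(np.atleast_2d(P)-t)@Rm; p=p*[1,-1,-1]
    return cv2.projectPoints(p,np.zeros(3),np.zeros(3),K,D)[0].reshape(-1,2)
E
python3 - <<'E'
from h import *
print(status.get_obs()); print({k:getattr(robot,k) for k in dir(robot) if k[0]!='_'})
for n in('top','scene'):
    print(viewer.camera_model(n)); save(n,n+'0.png')
print(viewer.camera_model('wrist'))
E
```

```text
{'time': 0.0, 'joint_positions': array([ 1.22591280e+00,  8.79375226e-02,  1.37222417e+00, -7.32946160e-06,
        1.68358449e+00, -1.03097919e-01]), 'qvel': array([ 1.08792623e-03,  2.64098769e-06,  2.71622243e-03, -1.45740289e-04,
       -2.71107968e-03, -8.13618034e-04]), 'joint_torque': array([-9.57486409e-04, -3.40181100e+01, -3.02425754e+01,  7.15549034e-02,
        3.29482695e-02, -1.50659866e-04]), 'tool_pos': array([0.13151358, 0.53349225, 0.20432898]), 'ee_rot': array([-3.13944981e+00, -2.14385056e-04,  2.89980599e+00]), 'wrist_force': array([0.37431678, 0.61096875, 0.41755361]), 'wrist_torque': array([-0.02725509,  0.01963047,  0.01120352]), 'width': 0.0939245490709131}
{'IKError': <class 'bench.IKError'>, 'grasp_offset': 0.0188}
{'K': array([[441.20158979,   0.        , 313.29765947],
       [  0.        , 441.20158979, 204.32406226],
       [  0.        ,   0.        ,   1.        ]]), 'D': array([0.03911948, 0.        , 0.        , 0.        , 0.        ]), 'xyz': array([0.46414332, 0.07937557, 0.99962904]), 'attitude': array([ 0.10163834, -0.02807108, -1.58030726])}
{
[... 244 characters left out ...]
ay([ 1.31789292, -0.42871057,  0.86179753]), 'attitude': array([ 0.84905835, -0.01820219,  1.02225991])}
{'K': array([[289.36253373,   0.        , 316.77803011],
       [  0.        , 289.36253373, 193.23746999],
       [  0.        ,   0.        ,   1.        ]]), 'D': array([-0.05371684,  0.        ,  0.        ,  0.        ,  0.        ]), 'T_tool_cam': array([[ 1.37724324e-04,  9.69039810e-01,  2.46904490e-01,
         7.29624513e-02],
       [ 9.99999899e-01, -2.38983156e-04,  3.80146518e-04,
         5.11802174e-05],
       [ 4.27383124e-04,  2.46904413e-01, -9.69039745e-01,
        -1.77947051e-01],
       [ 0.00000000e+00,  0.00000000e+00,  0.00000000e+00,
         1.00000000e+00]])}
```

View pics/top0.png

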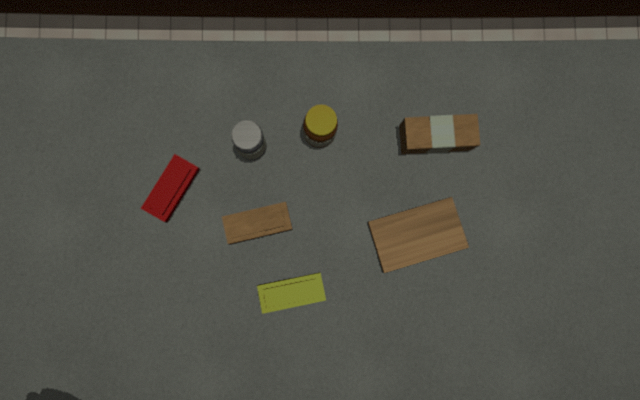

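View pics/scene0.png

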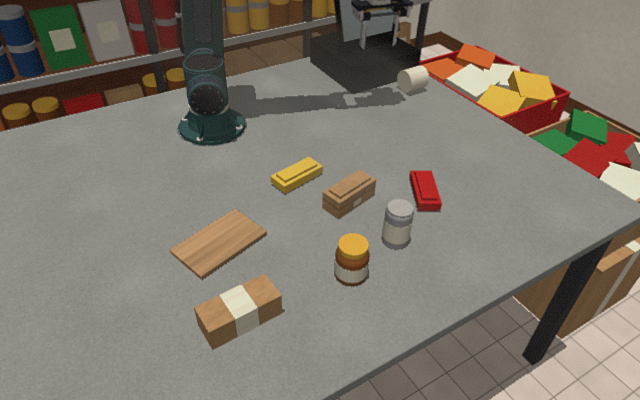

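The top view (pixels) has the brown box at (257,223) and look-alikes in yellow at (292,293) and red at (170,188). The plinth is at (418,235), the can at (247,137), the jar at (321,123) and the carton at (441,132). I choose the brown cardboard box with the paper label and will check it in a crop.

```bash
python3 - <<'E'
from h import *
im=cv2.imread('pics/top0.png'); c=cam('top')
hsv=cv2.cvtColor(im,cv2.COLOR_BGR2HSV)
m=cv2.inRange(hsv,(5,60,50),(22,255,255))
n,l,s,ce=cv2.connectedComponentsWithStats(m)
for i in range(1,n):
    if s[i,4]>300: 
        pts=np.argwhere(l==i)[:,::-1].astype(np.float32)
        r=cv2.minAreaRect(pts); b=cv2.boxPoints(r); print(s[i],r)
        for z in ((0.015,) if abs(ce[i][0]-418)<20 else (0.056,0.034,0.064)):
            P=ray(c,b,z); print(z,P.mean(0).round(4),P[:,:2].round(4).tolist(),np.linalg.norm(np.diff(P,axis=0),axis=1).round(4))
v=im[190:260,205:310]; w=im[185:280,355:480]
cv2.imwrite('pics/crop1.png',np.hstack([cv2.resize(v,(420,280),interpolation=2),cv2.resize(w,(368,280),interpolation=2)]))
E
```

```text
[453 113  28  34 820] ((466.2897033691406, 129.9758758544922), (33.550376892089844, 25.16278076171875), 85.2363510131836)
0.056 [ 0.7223 -0.2859  0.056 ] [[0.7576, -0.2566], [0.7619, -0.3121], [0.6869, -0.315], [0.6826, -0.2598]] [0.0557 0.0751 0.0553]
0.034 [ 0.7283 -0.2944  0.034 ] [[0.7644, -0.2644], [0.7689, -0.3212], [0.6921, -0.3242], [0.6877, -0.2678]] [0.057  0.0768 0.0566]
0.064 [ 0.7201 -0.2828  0.064 ] [[0.7551, -0.2537], [0.7594, -0.3088], [0.685, -0.3117], [0.6808, -0.257]] [0.0552 0.0745 0.0548]
[404 116  28  34 840] ((417.7867736816406, 132.51522827148438), (32.773643493652344, 25.86267852783203), 85.91438293457031)
0.015 [ 0.7282 -0.1902  0.015 ] [[0.7643, -0.1589], [0.7684, -0.2184], [0.6919, -0.2213], [0.688, -0.1621]] [0.0597 0.0765 0.0593]
[ 368  197  101   76 4841] ((418.0097961425781, 234.2381134033203), (54.49092483520508, 89.9980239868164), 73.11320495605469)
0.015 [ 0.496  -0.1832  0.015 ] [[0.5254, -0.0694], [0.5832, -0.2657], [0.4657, -0.296], [0.4096, -0.1019]] [0.2046 0.1213 0.2021]
[ 222  202   70   42 1948] ((256.4815368652344, 222.6205596923828), (29.242895126342773, 66.93474578857422), 76.90811157226562)
0.056 [0.5219 0.1732 0.056 ] [[0.5366, 0.2497], [0.5682, 0.1111], [0.5069, 0.0971], [0.4761, 0.235]] [0.1421 0.0628 0.1413]
0.034 [0.5233 0.1754 0.034 ] [[0.5383, 0.2536], [0.5706, 0.1118], [0.5079, 0.0975], [0.4763, 0.2386]] [0.1455 0.0643 0.1446]
0.064 [0.5214 0.1724 0.064 ] [[0.536, 0.2482], [0.5673, 0.1108], [0.5065, 0.097], [0.476, 0.2337]] [0.1409 0.0623 0.1401]
```

View pics/crop1.png

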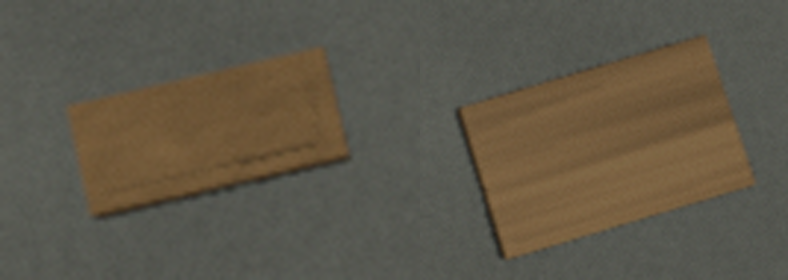

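Crop: the brown cardboard box is tray foot-up with its edges flush, and its long axis is at yaw about -77°. The plinth's long axis is at about -74°. Neither look-alike is brown, so the choice is confirmed. Next I'll move over the box and collect joint/pose pairs for a kinematic fit.

```bash
cat >> h.py <<'E'
def pose(phi,yaw):
    "tool rotation: points sin(phi)*u - cos(phi)*z, u horizontal at yaw; x axis backward/up"
    p=np.radians(phi);y=np.radians(yaw);u=np.array([np.cos(y),np.sin(y),0]);k=np.array([0,0,1.])
    z=np.sin(p)*u-np.cos(p)*k; x=-np.cos(p)*u-np.sin(p)*k if False else -(np.cos(p)*u+np.sin(p)*k)
    return np.c_[x,np.cross(z,x),z]
def delta(tcp,Rt,o=None):
    o=o or status.get_obs(); R0=R.from_euler('xyz',o['ee_rot']).as_matrix()
    return ((np.array(tcp)-o['tool_pos'])@R0*1e3).round(1).tolist(), np.degrees(R.from_matrix(R0.T@Rt).as_rotvec()).round(1).tolist()
def log():
    import json; o=status.get_obs(); open('log.txt','a').write(json.dumps([list(o[k]) for k in('joint_positions','tool_pos','ee_rot')])+'\n'); return o
E
python3 - <<'E'
from h import *
log(); print(pose(0,-77).round(2)); print(delta([.50,.19,.27],pose(0,-77)))
print(ray(cam('top'),[[247,130],[321,118]],.105))
E
```

```text
[[-0.22  0.97  0.  ]
 [ 0.97  0.22 -0.  ]
 [-0.    0.   -1.  ]]
([-440.0, -245.4, -65.2], [-0.1, 0.1, 63.1])
[[0.71010391 0.18865562 0.105     ]
 [0.73541157 0.03565893 0.105     ]]
```

Request:
{"api": "move_arm", "payload": {"targets": [[[-200,-110,-60],[0,0,30],1],[[-440,-245,-65],[0,0,63],1],[[-440,-245,-65],[0,0,63],1],[[-440,-245,-65],[0,0,63],1],[[-440,-245,-65],[0,0,63],1],[[-440,-245,-65],[0,0,63],1],[[-440,-245,-65],[0,0,63],1],[[-440,-245,-65],[0,0,63],1],[[-440,-245,-65],[0,0,63],1],[[-440,-245,-65],[0,0,63],1],[[-440,-245,-65],[0,0,63],1],[[-440,-245,-65],[0,0,63],1]]}}

```text
time: 1.6
tool_pos: [0.4992, 0.192, 0.2706]
ee_rot: [3.141, -0.0, 1.803]
wrist_force: [0.5, 0.3, 0.1]
width: 0.0938
```

```bash
python3 - <<'E'
from h import *
o=log(); print(o['tool_pos'],o['ee_rot'],o['joint_positions']); c=cam('wrist',o); im=save('wrist','w1.png')
E
```

```text
[0.49922579 0.19204111 0.27060388] [ 3.14148062e+00 -3.20633078e-04  1.80270957e+00] [2.61004295e-01 4.98828176e-02 1.28246951e+00 3.26466039e-04
 1.80911899e+00 2.91681558e-02]
```

View pics/w1.png

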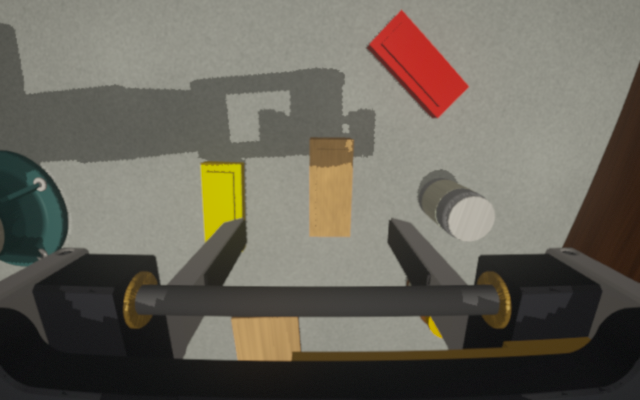

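The wrist view shows the box at corners of roughly (309,138), (353,137), (352,236) and (309,237), square with the jaws. Two tilted poses will supply the rest of the kinematic fit.

Request:
{"api": "move_arm", "payload": {"targets": [[[0,0,-30],[0,10,0],1],[[0,0,-30],[0,20,0],1],[[0,0,-30],[0,30,0],1],[[0,0,-30],[0,35,0],1],[[0,0,-30],[0,35,0],1],[[0,0,-30],[0,35,0],1]]}}

```text
time: 2.4
tool_pos: [0.5, 0.1915, 0.3011]
ee_rot: [3.14, -0.61, 1.802]
wrist_force: [0.2, 0.5, -0.1]
width: 0.0938
```

```bash
python3 - <<'E'
from h import *
o=log(); print(o['tool_pos'],o['ee_rot'],o['joint_positions'])
E
```

```text
[0.50000577 0.19148248 0.30111974] [ 3.14013801 -0.60953735  1.80240152] [-0.11127383  0.07344986  1.32163441  0.60893341  1.90867458 -0.18261501]
```

Request:
{"api": "move_arm", "payload": {"targets": [[[0,0,0],[0,-10,0],1],[[0,0,0],[0,-20,0],1],[[0,0,0],[0,-30,0],1],[[0,0,0],[0,-40,0],1],[[0,0,0],[0,-50,0],1],[[0,0,0],[0,-60,0],1],[[0,0,0],[0,-70,0],1],[[0,0,0],[0,-80,0],1],[[0,0,0],[0,-80,0],1],[[0,0,0],[0,-80,0],1]]}}

```text
time: 3.65
tool_pos: [0.5003, 0.1915, 0.3019]
ee_rot: [3.138, 0.782, 1.798]
wrist_force: [-0.6, -0.0, 0.8]
width: 0.0941
```

```bash
cat >> h.py <<'E'
from scipy.optimize import least_squares
RX=lambda a:R.from_euler('x',a).as_matrix()
RY=lambda a:R.from_euler('y',a).as_matrix()
RZ=lambda a:R.from_euler('z',a).as_matrix()
LO=np.array([-3.1,-.76,.27,-1.08,.17,-2.57]);HI=np.array([3.1,2.03,2.55,4.22,2.65,2.57])
def fk(q,p,s4=1,s6=1):
    a1,h,d,L2,e,L3,L6=p
    A=RZ(q[0]); t=A@[a1,d,h]; A=A@RY(q[1]); t=t+A@[0,0,L2]; A=A@RY(q[2]); t=t+A@[e,0,L3]
    A=A@RZ(s4*q[3])@RY(q[4])@RZ(s6*q[5]); t=t+A@[0,0,L6]
    return t,A@RZ(np.pi/2)
def fit():
    import json
    d=[[np.array(v) for v in json.loads(l)] for l in open('log.txt')]; best=None
    for s4 in(1,-1):
        for s6 in(1,-1):
            def f(p): return np.concatenate([fk(q,p,s4,s6)[0]-t for q,t,_ in d])
            r=least_squares(f,[0,.3,.057,.45,0,.5,.3]); er=max(np.abs(fk(q,r.x,s4,s6)[1]-R.from_euler('xyz',w).as_matrix()).max() for q,_,w in d)
            if best is None or er<best[1]: best=(r.x,er,np.abs(r.fun).max(),s4,s6)
    return best
E
python3 - <<'E'
from h import *
o=log(); print(o['tool_pos'],o['ee_rot'],o['joint_positions']); print(fit())
E
```

```text
[0.50031125 0.19146081 0.30189709] [3.13756183 0.78242435 1.79839952] [ 0.68102043  0.24251705  1.20385196 -0.76210645  1.97235066  0.24220333]
(array([-3.70984147e-09,  1.52600000e-01,  5.66000000e-02,  4.48999998e-01,
        1.00699999e-01,  4.99800004e-01,  3.50635000e-01]), np.float64(5.551115123125783e-16), np.float64(2.8058760870308674e-10), 1, 1)
```

```bash
cat >> h.py <<'E'
P=[0,.1526,.0566,.449,.1007,.4998,.350635]; G=.0188
def ik(g,Rt):
    "g: grasp point. returns q with the best joint margin or None"
    t=np.array(g)+Rt[:,2]*G; best=None
    def f(q):
        a,A=fk(q,P); return np.concatenate([(a-t)*3,(A-Rt).ravel()])
    for q4 in(-.6,.5,1.5,2.5):
        for q5 in(.9,1.8):
            r=least_squares(f,[np.arctan2(t[1],t[0]),.3,1.3,q4,q5,0],bounds=(LO,HI),max_nfev=60)
            if r.cost<1e-8:
                m=np.minimum(r.x-LO,HI-r.x).min()
                if best is None or m>best[0]: best=(m,r.x)
    return best
E
python3 - <<'E'
from h import *
def s(name,g,yaws,phis):
    for y in yaws:
        print(name,g,y,[(p,round(b[0],2)) if (b:=ik(g,pose(p,y))) else (p,None) for p in phis],flush=True)
ph=range(-75,76,15)
s('g1',[.5215,.173,.034],[-77],ph)
for g in([.5,.12,.072],[.45,0,.072],[.5,0,.072]): s('stand',g,[-77,-50,-110,0,180],ph)
s('place',[.496,-.183,.046],[-74,106],ph)
E
```

```text
g1 [0.5215, 0.173, 0.034] -77 [(-75, np.float64(0.84)), (-60, np.float64(0.94)), (-45, np.float64(0.92)), (-30, np.float64(0.9)), (-15, np.float64(0.9)), (0, np.float64(0.92)), (15, np.float64(0.81)), (30, np.float64(0.57)), (45, np.float64(0.37)), (60, np.float64(0.19)), (75, np.float64(0.03))]
stand [0.5, 0.12, 0.072] -77 [(-75, np.float64(0.74)), (-60, np.float64(0.88)), (-45, np.float64(0.9)), (-30, np.float64(0.89)), (-15, np.float64(0.87)), (0, np.float64(0.85)), (15, np.float64(0.81)), (30, np.float64(0.56)), (45, np.float64(0.35)), (60, np.float64(0.16)), (75, np.float64(0.0))]
stand [0.5, 0.12, 0.072] -50 [(-75, np.float64(0.45)), (-60, np.float64(0.6)), (-45, np.float64(0.77)), (-30, np.float64(0.94)), (-15, np.float64(0.95)), (0, np.float64(0.85)), (15, np.float64(0.79)), (30, np.float64(0.53)), (45, np.float64(0.23)), (60, None), (75, None)]
stand [0.5, 0.12, 0.072] -110 [(-75, np.float64(0.52)), (-60, np.float64(0.54)), (-45, np.float64(0.59)), (-30, np.float64(0.67)), (-15, np.float64(0.76)), (0, np.float64(0.85)), (15, np.float64(0.87)), (30, np.float64(0.69)), (45, np
[... 3235 characters left out ...]
loat64(0.43)), (-15, np.float64(0.63)), (0, np.float64(0.82)), (15, np.float64(1.01)), (30, np.float64(0.76)), (45, np.float64(0.52)), (60, np.float64(0.29)), (75, np.float64(0.08))]
place [0.496, -0.183, 0.046] -74 [(-75, np.float64(0.37)), (-60, np.float64(0.54)), (-45, np.float64(0.72)), (-30, np.float64(0.92)), (-15, np.float64(1.01)), (0, np.float64(0.88)), (15, np.float64(0.76)), (30, np.float64(0.53)), (45, np.float64(0.17)), (60, None), (75, None)]
place [0.496, -0.183, 0.046] 106 [(-75, None), (-60, None), (-45, None), (-30, None), (-15, None), (0, np.float64(0.17)), (15, np.float64(0.3)), (30, np.float64(0.38)), (45, np.float64(0.41)), (60, np.float64(0.4)), (75, np.float64(0.36))]
```

```bash
python3 - <<'E'
from h import *
import json
l=[json.loads(x) for x in open('log.txt')][1]; o=dict(tool_pos=np.array(l[1]),ee_rot=np.array(l[2])); c=cam('wrist',o)
im=cv2.imread('pics/w1.png'); hsv=cv2.cvtColor(im,cv2.COLOR_BGR2HSV)
m=cv2.inRange(hsv,(5,60,90),(22,255,255)); m[:120]=0;m[245:]=0;m[:,:295]=0;m[:,365:]=0
n,lb,s,_=cv2.connectedComponentsWithStats(m);i=1+s[1:,4].argmax();print(s[i])
r=cv2.minAreaRect(np.argwhere(lb==i)[:,::-1].astype(np.float32));b=cv2.boxPoints(r)
for z in(.056,.064):
    p=ray(c,b,z);print(r,p.round(4).tolist(),p.mean(0),np.linalg.norm(np.diff(p,axis=0),axis=1))
# predicted outlines for hypothesis
for (x,y,yw) in((.5215,.173,-77),(.5215,.178,-77)):
    u=np.array([np.cos(np.radians(yw)),np.sin(np.radians(yw)),0]);v=np.array([-u[1],u[0],0])
    for z in(0,.056):
        q=[np.array([x,y,z])+a*.07*u+bb*.03*v for a,bb in((1,1),(1,-1),(-1,-1),(-1,1))]
        print(yw,z,proj(c,q).round(1).tolist(), 'top',proj(cam('top'),q).round(1).tolist())
E
```

```text
[ 309  137   45  100 4324]
((331.0, 186.5), (99.0, 44.0), 90.0) [[0.4763, 0.2383, 0.056], [0.5336, 0.2519, 0.056], [0.5707, 0.1145, 0.056], [0.5082, 0.0997, 0.056]] [0.52219717 0.17610727 0.056     ] [0.05896925 0.14235049 0.06428025]
((331.0, 186.5), (99.0, 44.0), 90.0) [[0.4764, 0.2388, 0.064], [0.5326, 0.2522, 0.064], [0.5689, 0.1175, 0.064], [0.5076, 0.103, 0.064]] [0.52136671 0.17787074 0.064     ] [0.05777003 0.13945559 0.06297302]
-77 0 [[346.0, 223.8], [309.6, 223.6], [309.6, 137.4], [348.7, 137.6]] top [[286.4, 204.2], [292.5, 229.9], [231.6, 244.5], [225.8, 218.5]]
-77 0.056 [[349.7, 237.2], [308.7, 237.0], [308.5, 139.8], [353.2, 140.2]] top [[285.5, 201.6], [292.0, 228.8], [227.5, 244.2], [221.4, 216.7]]
-77 0 [[346.8, 221.1], [310.3, 220.9], [310.3, 134.1], [349.6, 134.4]] top [[284.2, 204.2], [290.2, 229.9], [229.3, 244.5], [223.6, 218.5]]
-77 0.056 [[350.6, 234.1], [309.4, 233.9], [309.4, 136.2], [354.2, 136.5]] top [[283.2, 201.6], [289.6, 228.8], [225.1, 244.2], [219.0, 216.7]]
```

```bash
python3 - <<'E'
import cv2
im=cv2.imread('pics/w1.png')[125:250,280:385]; cv2.imwrite('pics/w1c.png',cv2.resize(im,None,fx=4.5,fy=4.5,interpolation=2))
E
```

```text
(no output)
```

View pics/w1c.png

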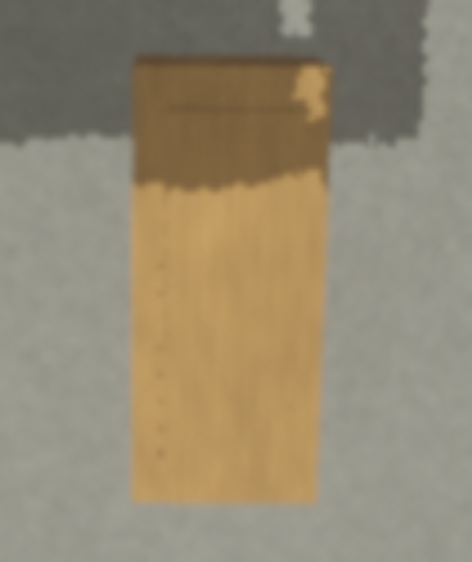

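Crop: the box outline is clean, and the predicted outline for (0.522, 0.174, yaw -77°) matches both cameras to about 1–3 px. Next is the pregrasp at a tilt of 35°.

```bash
cat >> h.py <<'E'
def go(g,phi,yaw,back=0):
    Rt=pose(phi,yaw); g=np.array(g)-Rt[:,2]*back; b=ik(g,Rt); d=delta(g+Rt[:,2]*G,Rt)
    print(phi,yaw,back,'->',d,'margin',None if b is None else round(b[0],2)); return d
E
python3 - <<'E'
from h import *
go([.522,.174,.034],35,-77,.12); go([.522,.174,.034],35,-77)
E
```

```text
35 -77 0.12 -> ([156.1, 16.8, 105.8], [0.3, 9.8, 0.1]) margin 0.53
35 -77 0 -> ([176.5, 16.3, 224.0], [0.3, 9.8, 0.1]) margin 0.5
```

Request:
{"api": "move_arm", "payload": {"targets": [[[60,17,20],[0,5,0],1],[[110,17,50],[0.3,10,0],1],[[156,17,106],[0.3,10,0],1],[[156,17,106],[0.3,10,0],1],[[156,17,106],[0.3,10,0],1],[[161,17,136],[0.3,10,0],1],[[166,17,166],[0.3,10,0],1],[[172,17,196],[0.3,10,0],1]]}}

```text
time: 4.65
tool_pos: [0.5238, 0.1793, 0.0444]
ee_rot: [3.136, 0.608, 1.793]
wrist_force: [-0.5, 0.4, 0.3]
width: 0.0939
```

```bash
python3 - <<'E'
from h import *
go([.522,.174,.034],35,-77); print(status.get_obs()['wrist_force'])
E
```

```text
35 -77 0 -> ([2.0, -3.1, 30.1], [0.2, -0.2, -0.2]) margin 0.5
[-0.49598103  0.39024619  0.30342642]
```

Request:
{"api": "move_arm", "payload": {"targets": [[[2,-3,15],[0.2,0,0],1],[[2,-3,30],[0.2,0,0],1],[[2,-3,30],[0.2,0,0],1],[[2,-3,30],[0.2,0,0],1],[[2,-3,30],[0.2,0,0],-1],[[2,-3,30],[0.2,0,0],-1],[[2,-3,30],[0.2,0,0],-1],[[2,-3,30],[0.2,0,0],-1],[[2,-3,30],[0.2,0,0],-1],[[2,-3,30],[0.2,0,0],-1],[[2,-3,30],[0.2,0,0],-1],[[2,-3,30],[0.2,0,0],-1]]}}

```text
time: 6.15
tool_pos: [0.5214, 0.1624, 0.0147]
ee_rot: [-3.134, 0.611, 1.799]
wrist_force: [0.9, 0.9, -0.1]
width: 0.0597
```

```bash
python3 - <<'E'
from h import *
print(status.get_obs()['tool_pos'],delta([.522,.174,.18],pose(35,-77)))
for p in (35,0,-30,-55): go([.50,.08,.16],p,-77)
go([.5,.08,.071],-55,-77)
E
```

```text
[0.52137526 0.16243364 0.01472629] ([-85.6, 2.2, -141.8], [-0.4, -0.0, 0.1])
35 -77 0 -> ([-145.1, -39.9, -56.7], [-0.4, -0.0, 0.1]) margin 0.48
0 -77 0 -> ([-134.3, -40.0, -60.1], [-0.4, 35.0, -0.0]) margin 0.77
-30 -77 0 -> ([-128.1, -40.0, -67.5], [-0.4, 65.0, -0.1]) margin 0.88
-55 -77 0 -> ([-126.3, -40.0, -75.5], [-0.4, 90.0, -0.2]) margin 0.76
-55 -77 0 -> ([-75.3, -39.5, -2.5], [-0.4, 90.0, -0.2]) margin 0.88
```

```bash
python3 - <<'E'
from h import *
o=status.get_obs(); t,A=fk(o['joint_positions'],P); print(t,o['tool_pos'],R.from_matrix(A).as_euler('xyz'),o['ee_rot'],'grasp',t-A[:,2]*G,o['wrist_force'],o['joint_positions'])
im=save('wrist','w2.png'); im2=save('scene','s2.png'); 
cv2.imwrite('pics/m2.png',np.hstack([im[:,:,::-1][::1,::1],cv2.resize(im2[130:250,270:462,::-1],(640,400))])[:, :])
a=cv2.imread('pics/m2.png'); cv2.imwrite('pics/m2.png',cv2.resize(a,(800,250)))
o=status.get_obs(); print(o['tool_pos'])
E
```

```text
[0.52137526 0.16243364 0.01472629] [0.52137526 0.16243364 0.01472629] [-3.13407515  0.61059789  1.79937636] [-3.13407515  0.61059789  1.79937636] grasp [0.51907049 0.17296412 0.03012879] [ 0.92445376  0.8538955  -0.0947275 ] [ 0.54877032  0.36999019  1.55828617 -0.57662906  1.45962214  0.46111252]
[0.52133532 0.16241113 0.01472534]
```

View pics/m2.png

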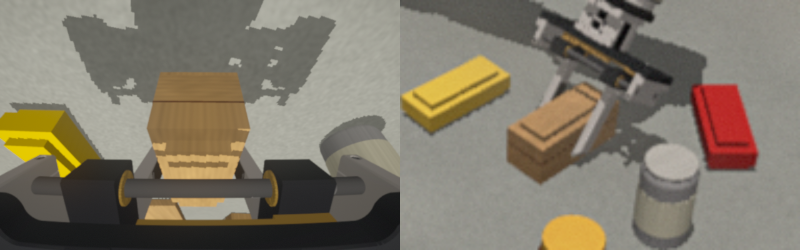

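The scene view shows the fingers straddling the box middle. The joint readings put the grasp point at 30 mm, 4 mm below the seam, so I'll reopen, rise 4 mm and grip again.

Request:
{"api": "move_arm", "payload": {"targets": [[[0,0,0],[0,0,0],0.4],[[0,0,0],[0,0,0],0.4],[[0,0,0],[0,0,0],0.4],[[-2.3,2,-3.3],[0,0,0],0.4],[[-2.3,2,-3.3],[0,0,0],0.4],[[-2.3,2,-3.3],[0,0,0],-1],[[-2.3,2,-3.3],[0,0,0],-1],[[-2.3,2,-3.3],[0,0,0],-1],[[-2.3,2,-3.3],[0,0,0],-1],[[-2.3,2,-3.3],[0,0,0],-1],[[-2.3,2,-3.3],[0,0,0],-1]]}}

```text
time: 7.62
tool_pos: [0.5228, 0.1625, 0.0188]
ee_rot: [-3.132, 0.611, 1.8]
wrist_force: [-4.8, -1.3, 5.7]
width: 0.0597
```

```bash
python3 - <<'E'
from h import *
o=status.get_obs(); t,A=fk(o['joint_positions'],P); print('grasp',t-A[:,2]*G,o['width'],o['wrist_force'])
g0=t-A[:,2]*G
for p in (35,15,0,-15,-30,-45,-55): go([.51,.12,.15],p,-77)
E
```

```text
grasp [0.52052262 0.17304829 0.03421236] 0.05967011310206524 [-4.83995464 -1.34757925  5.71260124]
35 -77 0 -> ([-106.8, -22.7, -66.3], [-0.5, 0.0, 0.1]) margin 0.49
15 -77 0 -> ([-100.4, -22.7, -67.5], [-0.5, 20.0, 0.0]) margin 0.82
0 -77 0 -> ([-96.0, -22.8, -69.7], [-0.5, 35.0, -0.0]) margin 0.82
-15 -77 0 -> ([-92.4, -22.8, -73.0], [-0.5, 50.0, -0.1]) margin 0.84
-30 -77 0 -> ([-89.8, -22.8, -77.2], [-0.5, 65.0, -0.2]) margin 0.9
-45 -77 0 -> ([-88.3, -22.8, -81.9], [-0.4, 80.0, -0.2]) margin 0.89
-55 -77 0 -> ([-88.0, -22.9, -85.1], [-0.4, 90.0, -0.3]) margin 0.82
```

Request:
{"api": "move_arm", "payload": {"targets": [[[-8,0,-12],[0,0,0],-1],[[-25,-5,-30],[0,0,0],-1],[[-50,-10,-48],[0,0,0],-1],[[-80,-18,-60],[0,0,0],-1],[[-106,-23,-66],[0,3,0],-1],[[-105,-23,-66],[0,8,0],-1],[[-103,-23,-67],[0,14,0],-1],[[-100,-23,-67.5],[0,20,0],-1],[[-98,-23,-68.5],[0,27,0],-1],[[-96,-23,-69.7],[0,35,0],-1],[[-94,-23,-71],[0,43,0],-1],[[-92,-23,-73],[0,50,0],-1],[[-91,-23,-75],[0,58,0],-1],[[-90,-23,-77],[0,65,0],-1],[[-89,-23,-79.5],[0,73,0],-1],[[-88,-23,-82],[0,80,0],-1],[[-88,-23,-84],[0,86,0],-1],[[-88,-23,-85],[0,90,0],-1],[[-88,-23,-85],[0,90,0],-1],[[-88,-23,-85],[0,90,0],-1]]}}

```text
time: 10.12
tool_pos: [0.5073, 0.1348, 0.1389]
ee_rot: [-3.132, -0.957, 1.787]
wrist_force: [-0.3, -0.4, -2.0]
width: 0.0601
```

```bash
python3 - <<'E'
from h import *
o=status.get_obs(); t,A=fk(o['joint_positions'],P); print('grasp',t-A[:,2]*G,o['width'],o['wrist_force'],o['ee_rot'])
c=cam('wrist',o); im=save('wrist','w3.png'); im2=save('scene','s3.png')
g=t-A[:,2]*G
cs=proj(cam('scene'),g)[0]; print(cs); x,y=cs.astype(int)
cr=im2[max(0,y-75):y+75,x-100:x+100,::-1]
cv2.imwrite('pics/m3.png',np.hstack([cv2.resize(im[:,:,::-1],(400,250)),cv2.resize(cr,(400,250))]))
# expected: box x axis now vertical
print('u-dir', A.round(3).tolist())
E
```

```text
grasp [0.51072455 0.11981898 0.14972985] 0.060128604272369435 [-0.25831165 -0.44392946 -1.99632141] [-3.13207243 -0.95712622  1.78686759]
[331.69316076 159.32157554]
u-dir [[-0.123, 0.975, -0.185], [0.562, 0.222, 0.796], [0.818, -0.005, -0.576]]
```

View pics/m3.png

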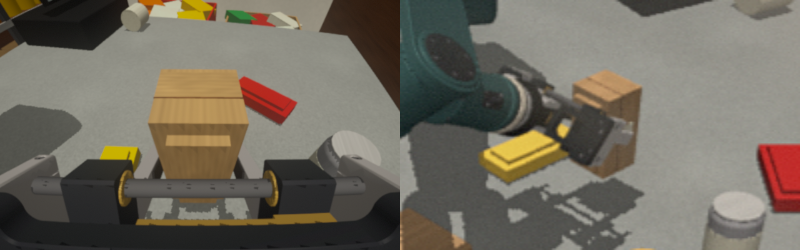

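The box is upright and still closed, with the foot facing the gripper. Now I'll lower it.

Request:
{"api": "move_arm", "payload": {"targets": [[[-16,0,12],[0,0,0],-1],[[-33,0,23],[0,0,0],-1],[[-48,0,34],[0,0,0],-1],[[-58,0,41],[0,0,0],-1],[[-62,0,44],[0,0,0],-1],[[-62,0,44],[0,0,0],-1],[[-63,0,44.5],[0,0,0],-1],[[-63,0,44.5],[0,0,0],-1]]}}

```text
time: 11.22
tool_pos: [0.5064, 0.1351, 0.0622]
ee_rot: [-3.132, -0.959, 1.787]
wrist_force: [-0.4, 0.0, -2.0]
width: 0.0598
```

```bash
cat >> h.py <<'E'
def st():
    o=status.get_obs(); t,A=fk(o['joint_positions'],P); print('grasp',(t-A[:,2]*G).round(4),'w',round(o['width'],4),'F',o['wrist_force'].round(1),'phi',np.degrees(np.arctan2(-A[2,0],-A[2,2])).round(2),'roll',np.degrees(A[2,1]).round(2),'t',o['time'],'down',(A.T@[0,0,-1]).round(3)); return o,t-A[:,2]*G,A
E
python3 -c "
from h import *
st()"
```

```text
grasp [0.5099 0.1201 0.073 ] w 0.0598 F [-0.4  0.  -2. ] phi -54.97 roll -0.33 t 11.225 down [-0.819  0.006  0.574]
```

Request:
{"api": "move_arm", "payload": {"targets": [[[-0.8,0,0.6],[0,0,0],-1],[[-1.6,0,1.1],[0,0,0],-1],[[-2.1,0,1.4],[0,0,0],-1],[[-2.1,0,1.4],[0,0,0],-1]]}}

```text
time: 11.72
tool_pos: [0.5062, 0.1352, 0.0604]
ee_rot: [-3.132, -0.961, 1.787]
wrist_force: [-1.9, -4.0, 5.6]
width: 0.0601
```

```bash
python3 -c "
from h import *
st()"
```

```text
grasp [0.5097 0.1202 0.0711] w 0.0601 F [-1.9 -4.   5.6] phi -55.07 roll -0.33 t 11.725 down [-0.82   0.006  0.573]
```

Request:
{"api": "move_arm", "payload": {"targets": [[[0,0,0],[0,0,0],0.5],[[0,0,0],[0,0,0],0.7],[[0,0,0],[0,0,0],1],[[0,0,0],[0,0,0],1],[[0,0,0],[0,0,0],1],[[0,0,-10],[0,0,0],1],[[0,0,-35],[0,0,0],1],[[0,0,-70],[0,0,0],1],[[0,0,-105],[0,0,0],1],[[0,0,-130],[0,0,0],1],[[0,0,-130],[0,0,0],1]]}}

```text
time: 13.1
tool_pos: [0.5315, 0.0296, 0.1349]
ee_rot: [-3.135, -0.958, 1.787]
wrist_force: [0.0, -0.9, 0.3]
width: 0.0941
```

```bash
python3 - <<'E'
from h import *
o,g,A=st(); c=cam('wrist',o); im=save('wrist','w4.png'); im2=save('scene','s4.png')
# predicted box: centre .510,.120, yaw -77
def box(x,y,yw,tz=(0,.14)):
    u=np.array([np.cos(np.radians(yw)),np.sin(np.radians(yw)),0]);v=np.array([-u[1],u[0],0])
    return [[np.array([x,y,z])+a*u+b*v for a,b in((.022,.03),(.022,-.03),(-.034,-.03),(-.034,.03))] for z in tz]
a=im[:,:,::-1].copy(); b=im2[:,:,::-1].copy()
for I,cc in((a,c),(b,cam('scene'))):
    for q in box(.51,.12,-77): cv2.polylines(I,[proj(cc,q).round().astype(int)],True,(255,0,0),1)
x,y=proj(cam('scene'),[.51,.12,.07])[0].astype(int)
cv2.imwrite('pics/m4.png',np.hstack([cv2.resize(a,(440,275)),cv2.resize(b[y-65:y+60,x-80:x+80],(352,275))]))
for p,bk in((-40,.13),(0,.15),(35,.16),(35,.1),(35,0)): go([.51,.12,.072],p,-77,bk)
E
```

```text
grasp [0.535  0.0146 0.1457] w 0.0941 F [ 0.  -0.9  0.3] phi -54.86 roll -0.22 t 13.1 down [-0.818  0.004  0.576]
-40 -77 0.13 -> ([30.5, 0.1, 2.1], [-0.1, -15.0, -0.4]) margin 0.81
0 -77 0.15 -> ([109.2, -0.4, 34.3], [-0.3, -55.0, -0.4]) margin 0.79
35 -77 0.16 -> ([142.9, -0.6, 109.6], [-0.4, -90.0, -0.3]) margin 0.51
35 -77 0.1 -> ([82.9, -0.1, 109.6], [-0.4, -90.0, -0.3]) margin 0.51
35 -77 0 -> ([-17.1, 0.7, 109.5], [-0.4, -90.0, -0.3]) margin 0.49
```

View pics/m4.png

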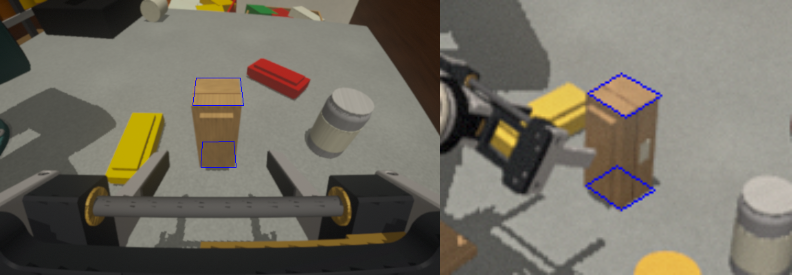

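The overlaid prediction (blue) coincides with the standing box in both views, so it stands at (0.510, 0.120). Next I'll swing over it to regrasp from the cover side.

Request:
{"api": "move_arm", "payload": {"targets": [[[15,0,0],[0,-7.5,0],1],[[30,0,0],[0,-15,0],1],[[44,0,0],[0,-21,0],1],[[57,0,0],[0,-27,0],1],[[70,0,5],[0,-33,0],1],[[84,0,11],[0,-40,0],1],[[97,0,22],[0,-47,0],1],[[109,0,34],[0,-55,0],1],[[119,0,48],[0,-62,0],1],[[128,0,64],[0,-70,0],1],[[136,0,86],[0,-80,0],1],[[143,0,110],[0,-90,0],1],[[143,0,110],[0,-90,0],1],[[143,0,110],[0,-90,0],1],[[143,0,110],[0,-90,0],1]]}}

```text
time: 15.08
tool_pos: [0.4928, 0.1982, 0.189]
ee_rot: [-3.136, 0.61, 1.796]
wrist_force: [-0.4, 0.6, 0.1]
width: 0.094
```

```bash
python3 - <<'E'
from h import *
st(); go([.51,.12,.073],35,-77,.05);go([.51,.12,.073],35,-77)
E
```

```text
grasp [0.4905 0.2087 0.2044] w 0.094 F [-0.4  0.6  0.1] phi 34.93 roll -0.27 t 15.075 down [0.573 0.005 0.82 ]
35 -77 0.05 -> ([0.8, -0.1, 109.7], [-0.4, -0.1, -0.1]) margin 0.5
35 -77 0 -> ([0.7, 0.2, 159.7], [-0.4, -0.1, -0.1]) margin 0.49
```

Request:
{"api": "move_arm", "payload": {"targets": [[[0.7,0,40],[0,0,0],1],[[0.7,0,80],[0,0,0],1],[[0.7,0,110],[0,0,0],1],[[0.7,0,130],[0,0,0],1],[[0.7,0,145],[0,0,0],1],[[0.7,0,155],[0,0,0],1],[[0.7,0,155],[0,0,0],1],[[0.7,0,155],[0,0,0],1]]}}

```text
time: 16.08
tool_pos: [0.5116, 0.1135, 0.0612]
ee_rot: [-3.135, 0.61, 1.799]
wrist_force: [-0.2, 0.8, 0.1]
width: 0.094
```

```bash
python3 - <<'E'
from h import *
st(); go([.51,.12,.074],35,-77)
E
```

```text
grasp [0.5093 0.124  0.0766] w 0.094 F [-0.2  0.8  0.1] phi 34.97 roll -0.3 t 16.075 down [0.573 0.005 0.819]
35 -77 0 -> ([-1.9, -0.1, 4.4], [-0.3, -0.0, 0.1]) margin 0.49
```

Request:
{"api": "move_arm", "payload": {"targets": [[[-1,0,2],[-0.3,0,0],1],[[-1.9,0,4],[-0.3,0,0],1],[[-1.9,0,4],[-0.3,0,0],1],[[-1.9,0,4],[-0.3,0,0],1],[[-1.9,0,4],[-0.3,0,0],-1],[[-1.9,0,4],[-0.3,0,0],-1],[[-1.9,0,4],[-0.3,0,0],-1],[[-1.9,0,4],[-0.3,0,0],-1],[[-1.9,0,4],[-0.3,0,0],-1],[[-1.9,0,4],[-0.3,0,0],-1],[[-1.9,0,4],[-0.3,0,0],-1],[[-1.9,0,4],[-0.3,0,0],-1]]}}

```text
time: 17.58
tool_pos: [0.5119, 0.1093, 0.0582]
ee_rot: [-3.138, 0.611, 1.8]
wrist_force: [-0.2, -1.2, 0.6]
width: 0.0601
```

```bash
python3 - <<'E'
from h import *
st()
go([.51,.12,.12],35,-77);go([.51,.10,.20],35,-77)
for p in(0,-30,-55): go([.51,-.04,.20],p,-77)
# plinth refined from scene camera
im=cv2.imread('pics/scene0.png'); hsv=cv2.cvtColor(im,cv2.COLOR_BGR2HSV); m=cv2.inRange(hsv,(5,60,50),(24,255,255)); m[:200]=0;m[278:]=0;m[:,:165]=0;m[:,272:]=0
for n,(mm) in(('scene',m),('top',cv2.inRange(cv2.cvtColor(cv2.imread('pics/top0.png'),cv2.COLOR_BGR2HSV),(5,60,50),(22,255,255)))):
    k,l,s,_=cv2.connectedComponentsWithStats(mm)
    for i in range(1,k):
        if s[i,4]>3500:
            ct=max(cv2.findContours((l==i).astype(np.uint8),0,1)[0],key=cv2.contourArea); w=ray(cam(n),ct.reshape(-1,2),.015)[:,:2]
            r=cv2.minAreaRect((w*1e3).astype(np.float32)); print(n,s[i],r)
E
```

```text
grasp [0.5095 0.1198 0.0736] w 0.0601 F [-0.2 -1.2  0.6] phi 35.0 roll -0.15 t 17.575 down [0.574 0.003 0.819]
35 -77 0 -> ([-26.5, 0.4, -38.1], [-0.1, -0.0, 0.1]) margin 0.49
35 -77 0 -> ([-88.3, -4.3, -92.4], [-0.1, -0.0, 0.1]) margin 0.48
0 -77 0 -> ([-189.3, -35.8, -17.5], [-0.1, 35.0, 0.0]) margin 0.77
-30 -77 0 -> ([-183.0, -35.8, -25.0], [-0.2, 65.0, 0.0]) margin 0.77
-55 -77 0 -> ([-181.2, -35.8, -32.9], [-0.2, 90.0, -0.0]) margin 0.57
top [ 368  197  101   76 4841] ((495.6460266113281, -182.65493774414062), (120.54060363769531, 201.68287658691406), 16.11189842224121)
```

Gripped at 60.1 mm with no forces. The plinth is at (0.4956, -0.1827), yaw -73.9°. Now I'll lift, turn over and carry the box to it.

Request:
{"api": "move_arm", "payload": {"targets": [[[-8,0,-12],[0,0,0],-1],[[-27,0,-38],[0,0,0],-1],[[-55,-2,-65],[0,0,0],-1],[[-88,-4,-92],[0,0,0],-1],[[-105,-8,-82],[0,5,0],-1],[[-122,-14,-68],[0,12,0],-1],[[-142,-20,-52],[0,20,0],-1],[[-165,-28,-35],[0,27,0],-1],[[-189,-36,-18],[0,35,0],-1],[[-187,-36,-19],[0,43,0],-1],[[-186,-36,-21],[0,50,0],-1],[[-184,-36,-23],[0,58,0],-1],[[-183,-36,-25],[0,65,0],-1],[[-182,-36,-28],[0,73,0],-1],[[-181.5,-36,-30],[0,80,0],-1],[[-181,-36,-32],[0,86,0],-1],[[-181,-36,-33],[0,90,0],-1],[[-181,-36,-33],[0,90,0],-1],[[-181,-36,-33],[0,90,0],-1]]}}

```text
time: 19.95
tool_pos: [0.5065, -0.0249, 0.1896]
ee_rot: [-3.139, -0.957, 1.796]
wrist_force: [0.4, 0.6, -2.4]
width: 0.0601
```

```bash
python3 - <<'E'
from h import *
st()
for z in(.2,.10,.05): go([.4966,-.1862,z],-55,-73.9)
E
```

```text
grasp [ 0.51   -0.0399  0.2004] w 0.0601 F [ 0.4  0.6 -2.4] phi -54.86 roll -0.1 t 19.95 down [-0.818  0.002  0.576]
-55 -73.9 0 -> ([-80.7, -46.9, -113.8], [2.4, 0.1, -1.8]) margin 0.38
-55 -73.9 0 -> ([-162.4, -46.7, -56.3], [2.4, 0.1, -1.8]) margin 0.52
-55 -73.9 0 -> ([-203.3, -46.6, -27.5], [2.4, 0.1, -1.8]) margin 0.59
```

Request:
{"api": "move_arm", "payload": {"targets": [[[-12,-8,-20],[0.4,0,-0.3],-1],[[-25,-15,-42],[0.8,0,-0.6],-1],[[-45,-25,-65],[1.3,0,-0.9],-1],[[-62,-36,-90],[1.8,0,-1.4],-1],[[-81,-47,-114],[2.4,0,-1.8],-1],[[-105,-47,-97],[2.4,0,-1.8],-1],[[-130,-47,-79],[2.4,0,-1.8],-1],[[-150,-47,-65],[2.4,0,-1.8],-1],[[-162,-47,-56],[2.4,0,-1.8],-1],[[-180,-47,-44],[2.4,0,-1.8],-1],[[-180,-47,-44],[2.4,0,-1.8],-1],[[-180,-47,-44],[2.4,0,-1.8],-1]]}}

```text
time: 21.45
tool_pos: [0.4919, -0.1712, 0.0676]
ee_rot: [-3.141, -0.96, 1.85]
wrist_force: [0.5, -0.6, -2.2]
width: 0.06
```

```bash
python3 - <<'E'
from h import *
o,g,A=st(); go([.4966,-.1862,.046],-55,-73.9)
im=save('wrist','w5.png'); im2=save('top','t5.png'); c=cam('wrist',o)
def draw(I,cc):
    yw=np.radians(-73.9);u=np.array([np.cos(yw),np.sin(yw),0]);v=np.array([-u[1],u[0],0])
    ctr=g-.0036*u
    for q,dz,w in((ctr,.034,(.07,.03)),(np.array([.4956,-.1827,.015]),0,(.1,.06))):
        cv2.polylines(I,[proj(cc,[q+[0,0,dz]+a*w[0]*u+b*w[1]*v for a,b in((1,1),(1,-1),(-1,-1),(-1,1))]).round().astype(int)],True,(255,0,0),1)
a=im[:,:,::-1].copy();b=im2[:,:,::-1].copy();draw(a,c);draw(b,cam('top'))
cv2.imwrite('pics/m5.png',np.hstack([cv2.resize(a,(440,275)),cv2.resize(b[170:290,340:495],(355,275))]))
E
```

```text
grasp [ 0.4961 -0.186   0.0784] w 0.06 F [ 0.5 -0.6 -2.2] phi -54.99 roll -0.0 t 21.45 down [-0.819  0.     0.574]
-55 -73.9 0 -> ([-26.7, 0.4, 18.3], [0.1, 0.0, -0.0]) margin 0.59
```

View pics/m5.png

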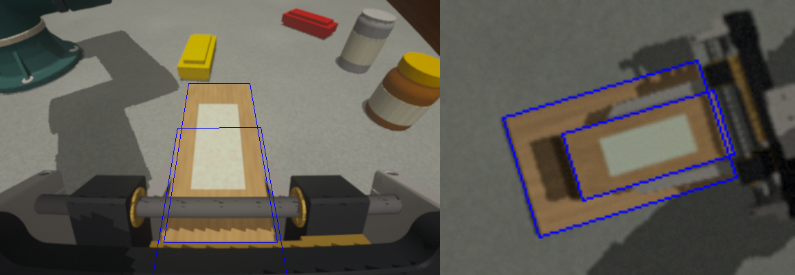

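Cover on top with its label up, the box level, and the outlines for both the box and the plinth match. Lowering now.

Request:
{"api": "move_arm", "payload": {"targets": [[[-8,0,5.5],[0,0,0],-1],[[-16,0.3,11],[0,0,0],-1],[[-22,0.3,15.5],[0,0,0],-1],[[-24.5,0.3,17],[0,0,0],-1],[[-26,0.3,18],[0,0,0],-1],[[-26,0.3,18],[0,0,0],-1]]}}

```text
time: 22.3
tool_pos: [0.492, -0.1712, 0.0355]
ee_rot: [-3.14, -0.96, 1.849]
wrist_force: [-0.7, 0.1, -2.4]
width: 0.0602
```

```bash
python3 -c "
from h import *
st()"
```

```text
grasp [ 0.4962 -0.186   0.0463] w 0.0602 F [-0.7  0.1 -2.4] phi -55.0 roll -0.04 t 22.3 down [-0.819  0.001  0.574]
```

Request:
{"api": "move_arm", "payload": {"targets": [[[-0.5,0,0.4],[0,0,0],-1],[[-1,0,0.7],[0,0,0],-1],[[-1.2,0,0.9],[0,0,0],-1],[[-1.2,0,0.9],[0,0,0],-1]]}}

```text
time: 22.8
tool_pos: [0.4919, -0.1712, 0.0341]
ee_rot: [-3.14, -0.96, 1.849]
wrist_force: [-0.8, -0.0, -2.4]
width: 0.06
```

```bash
python3 -c "
from h import *
st()"
```

```text
grasp [ 0.4962 -0.186   0.0449] w 0.06 F [-0.8 -0.  -2.4] phi -55.0 roll -0.04 t 22.8 down [-0.819  0.001  0.574]
```

Request:
{"api": "move_arm", "payload": {"targets": [[[-0.6,0,0.4],[0,0,0],-1],[[-0.6,0,0.4],[0,0,0],-1],[[-1.2,0,0.8],[0,0,0],-1],[[-1.2,0,0.8],[0,0,0],-1]]}}

```text
time: 23.3
tool_pos: [0.4919, -0.1712, 0.034]
ee_rot: [3.141, -0.961, 1.851]
wrist_force: [-0.9, -1.0, 4.5]
width: 0.0601
```

```bash
python3 -c "
from h import *
st()"
```

```text
grasp [ 0.4961 -0.186   0.0448] w 0.0601 F [-0.9 -1.   4.5] phi -55.06 roll 0.01 t 23.3 down [-0.82  -0.     0.573]
```

Request:
{"api": "move_arm", "payload": {"targets": [[[0,0,0],[0,0,0],0.5],[[0,0,0],[0,0,0],0.7],[[0,0,0],[0,0,0],1],[[0,0,0],[0,0,0],1],[[0,0,0],[0,0,0],1],[[0,0,-10],[0,0,0],1],[[0,0,-40],[0,0,0],1],[[0,0,-80],[0,0,0],1],[[0,0,-120],[0,0,0],1],[[40,0,-170],[0,0,0],1],[[80,0,-190],[0,0,0],1],[[80,0,-190],[0,0,0],1],[[80,0,-190],[0,0,0],1]]}}

```text
time: 24.92
tool_pos: [0.5223, -0.2768, 0.2062]
ee_rot: [-3.139, -0.96, 1.848]
wrist_force: [-0.6, 0.1, -1.2]
width: 0.0941
```

```bash
python3 - <<'E'
from h import *
o,g,A=st(); im2=save('top','t6.png'); im3=save('scene','s6.png'); b=im2[:,:,::-1].copy(); s=im3[:,:,::-1].copy()
yw=np.radians(-73.9);u=np.array([np.cos(yw),np.sin(yw),0]);v=np.array([-u[1],u[0],0])
for z,w in((.079,(.07,.03)),(.015,(.1,.06))):
    for I,n in((b,'top'),(s,'scene')): cv2.polylines(I,[proj(cam(n),[np.array([.4956,-.1827,z])+a*w[0]*u+c*w[1]*v for a,c in((1,1),(1,-1),(-1,-1),(-1,1))]).round().astype(int)],True,(255,0,0),1)
cv2.imwrite('pics/m6.png',np.hstack([cv2.resize(b[170:290,340:495],(390,302)),cv2.resize(s[170:290,145:300],(390,302))]))
E
```

```text
grasp [ 0.5265 -0.2916  0.217 ] w 0.0941 F [-0.6  0.1 -1.2] phi -55.02 roll -0.08 t 24.925 down [-0.819  0.001  0.573]
```

View pics/m6.png

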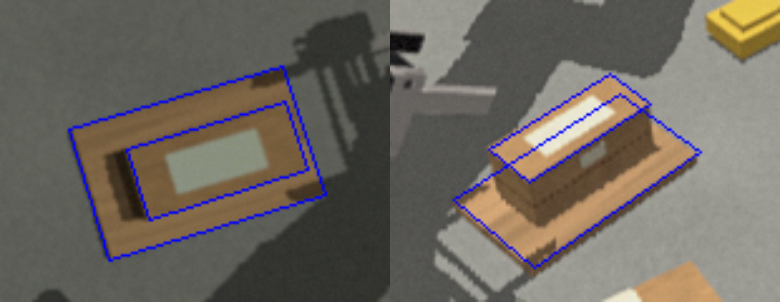

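The box lies closed on the plinth, and both outlines match the target to about a pixel. The arm is clear, so I'm handing in.

```bash
python3 -c "
from h import *
print(order.close_job())"
```

```text
the job is handed in; nothing more can be done
None
```

The gift box is turned over and lies closed on the middle of the plinth, tray underneath and cover on top, and the job is handed in. It took about 25 s of the 72 s allowed. I pinched it across the seam and turned it 90° onto its end. I then regripped it from the cover side, turned it another 90° and set it down on the plinth.

- **Final pictures:** the outlines I predicted for the box (centred and at yaw -73.9°, square with the plinth) match both the top and scene views to about a pixel. The label faces up, and the gripper is open and clear.
- **Forces:** the wrist force was under 8 N at every reading I took. I did not watch it continuously during the moves.
- **What disagreed:** the first grip closed about 4 mm below the seam. I reopened, raised the gripper and gripped again before lifting anything.
- **Bystanders:** the arm never went near the jar, can or carton. I did not measure their positions again at the end.

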